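# Open the dust cover of the sample reader

## Robot

A 6-joint arm with a two-finger parallel gripper is mounted at the origin on a cart in front of the work surface, level with it; the furniture and walls round the work are solid. World frame = base frame: x ahead of the robot, y to its left, z up, the work surface at z = 0. Lengths are in mm, angles in rad, forces in N, time in s.
With the tool pointing down it reaches from about 400 to 925 mm from the base axis. Payload 12.5 kg.
Tool frame: the origin (TCP) lies at the centre of the arm's flange, where the gripper is bolted on; the fingertips stand 190 mm ahead of it and the grasp point (between the pads) lies env.grip_point_offset ahead of it (env.grip_point_offset is the distance from the TCP to the grasp point, in mm); z points along the fingers, x is the direction in which the jaws open and shut, and the axes are right-handed (so a half turn about z gives the same grasp; the last joint's range is limited). The gripper opens to 95 mm and grips with 3 to 60 N. Pads are 20 mm wide; open, the fingers measure 119 mm over their backs; the gripper's body (75 mm by 180 mm) begins 59 mm behind the grasp point.
Start: joints at [-1.426, 0.491, 1.559, -0, 1.092, -0.106], TCP at [155.132, -605.441, 404.761] pointing down, gripper open.
Joint ranges: [-3.1, 3.1], [-0.84, 2.19], [0.05, 2.79], [-1.13, 4.28], [0.06, 2.93], [-2.69, 2.69]. Speed limits (rad/s): [2.22, 2.22, 2.79, 3.14, 3.14, 3.14].

## Interface

Orientations are given as [roll, pitch, yaw] about the fixed x, y, z axes, in that order (R = Rz(yaw) Ry(pitch) Rx(roll)).
In Python, from cell import state, read_camera, camera_model, job_done, env gives the robot as it stands.
- The arm moves only by the tool arm_command, never from a script. Its argument "steps" is a list of rows, each a list of 6 numbers: the shift along the tool's x, y, z in cm, then the turn, a rotation vector about the tool's x, y, z in degrees. In form: [[dx, dy, dz, rx, ry, rz], ...]. A call has 1 to 12 rows; each row is the pose to reach, as a shift and turn from the pose commanded when the call began, along the tool's axes at that moment; what a row does not reach only later rows make up. A row lasts 1/12 s, in which the tool goes at most 41.7 mm and 7.16 degrees, less where a joint would pass 70% of its speed; a pose out of reach is approached as far as the arm can. A call with a gripper value outside its range is refused whole. "jaw" is the finger opening in cm, from 0 to 9.51, set as the call begins (left out, the last holds). The fingers move at their own pace and stop on an object; the grip force is fixed at half the most. Time passes only in rows, so rows that repeat a pose let the fingers close. It gives the time, the measured TCP pose, the force and the opening at its end, in the units of the state.
- state(): the state, without advancing time (a new reading comes with each control period).
- read_camera(name): name is "scene" or "top"; returns the picture (480x640x3 uint8, red, green, blue); there is no depth.
- camera_model(name): a dict with "K" (3x3 intrinsics, pixels), "k1" (the pictures are not rectified: a ray, as slopes to the right and down, at radius r is drawn at 1 + k1 r^2 times it, then the intrinsics apply), "xyz" and "rotation" of the camera in the world. Camera axes: x right, y up, looking along -z (the intrinsics and any distortion apply to the point x, -y, -z); pixel columns grow to the right and rows downward; lengths in mm; the calibration is good to about 2 mm. A picture is of the moment at which its call begins. camera_model takes no time and is no camera call.
- job_done(): hands the job in, once; it reports no verdict.
The state is a dict: "t": time; "joints": joint angles; "qvel": joint speeds; "tau": joint torques, N m; "eef_pos": TCP position; "tcp_rot": TCP orientation; "ft_force": force on the tool from outside, world axes, zero at the start; "moment": the same for the moment, N m; "opening": opening from 0.0 (shut) to 1.0 (fully open).
Only numpy, scipy, OpenCV 4.12 (cv2) and the standard library are available. Lean on these libraries where they do the work, as an engineer would, in place of code of your own. Each camera call takes 0.05 s, during which the arm holds its last target. There are 200 camera calls.

## Task

Two small sample readers stand on the worktop, each with its sample port under a flat dust cover that pivots on a single pin. Swing the blue cover fully aside, clockwise as seen from above, to its open stop or nearly so, so that the next sample can be put into that port, then let go of it. Leave the orange cover of the other reader as it is.

Things in the scene. Friction and masses are not known exactly. Their poses are not given: they have to be found in the camera images.
- blue_cover (a joint): angle of the flat blue dust cover about its upright pin, rad: 0 = shut, centred over the 36 mm port; grows as it swings clockwise seen from above; 1.75 (100 degrees) = open stop. Starts 0 to 0.15; turns with light friction (under 2 N at the knob), stays where left. 5 mm thick, top at z = 0.078: a 54 mm disc with a 22 mm wide arm to the pin
- blue_knob (a point): centre (half-way up) of the black upright round knob on the middle of the blue cover's disc: 14 mm diameter, 25 mm tall, from z = 0.078 to 0.103. It stands 60 mm from the pin axis and moves with the cover on a circle about it. Beyond about x = 0.6 wall cabinets hang over the worktop, their undersides 0.58 m above it
- blue_pin (a point): point on the vertical pivot axis of the blue cover, at the cover's top; a dark screw head, 15 mm wide, stands 6 mm above it. Two 8 mm stop posts, 26 mm from the axis, end at z = 0.080. The reader is a fixed white box, 160 x 130 mm, turned up to 0.6 rad either way, its aluminium deck at z = 0.070
- orange_knob (a point): centre of the same knob on the orange cover of the other, otherwise identical reader, which must be left as it is

How it is judged (in metres and radians):
At the end, for the whole second after the job is handed in: the blue cover stands at rest within 0.3 rad (17 degrees) of its open stop, at more than 1.45 rad (value of joint blue_cover above 1.45 rad and velocity of joint blue_cover between -0.05 and 0.05 rad/s); the robot touches nothing.
It fails at once if the orange cover is moved (its knob by more than 15 mm) (distance of orange_knob from where it was at the start of the episode above 0.015 m).
It also fails if it takes over 35 s, if anything falls off the work surface, if the arm or the gripper's body presses on something with over 40 N, if the wrist force passes 120 N, or if a joint passes its speed limit or range.

## Working session

There is one attempt and no reset: what is moved stays moved. The work goes in short steps, Python scripts to look and compute and a tool call to move; the robot and the scene stay as the last step left them, time stands still between calls to the robot, and variables do not carry over. Pictures are saved under pics/ and viewed, about 8 in all and at most 12, crops included, and the job is handed in when it is done.

Besides the shell and the picture viewer there is one more tool, called after "Call:" by a JSON object that holds its "api" and its "payload", one argument or row to a line. arm_command: Moves the arm, as the interface text tells. Its arguments: {"type":"object","properties":{"steps":{"type":"array"},"jaw":{"type":"number"}},"required":["steps"]}

```bash
mkdir -p pics; ls
python3 - <<'E'
from cell import *
import cv2
print(state()); print(env.grip_point_offset)
for n in ("scene","top"):
    im=read_camera(n); cv2.imwrite(f"pics/{n}0.png",im[...,::-1]); print(n,camera_model(n))
E
```

```text
pics
{'t': 0.0, 'joints': array([-1.42560542e+00,  4.91576436e-01,  1.55947647e+00,  8.29958998e-06,
        1.09169820e+00, -1.05609237e-01]), 'qvel': array([-0.00131191, -0.00052317,  0.00055955, -0.00133135, -0.00033781,
        0.00036846]), 'tau': array([ 1.15646297e-03, -6.12646222e+01, -2.58181983e+01,  6.93325885e-02,
        4.81255667e-02, -8.56090810e-05]), 'eef_pos': array([ 155.12349757, -605.40453414,  404.1418355 ]), 'tcp_rot': array([-3.14146322e+00,  1.15121908e-03, -1.31999994e+00]), 'ft_force': array([ 0.01543225, -0.96702497, -0.27251954]), 'moment': array([ 0.04755473,  0.01505441, -0.02920263]), 'opening': 0.9979133963926455}
171.3
scene {'K': array([[538.18264109,   0.        , 312.21533775],
       [  0.        , 538.18264109, 232.90219325],
       [  0.        ,   0.        ,   1.        ]]), 'k1': -0.06930782501991484, 'xyz': array([254.8398205 , 471.83740791, 757.75971562]), 'rotation': array([ 0.73455955, -0.00817569, -2.67637504])}
top {'K': array([[545.49199658,   0.        , 323.09441684],
       [  0.        , 545.49199658, 239.0290147 ],
       [  0.        ,   0.        ,   1.        ]]), 'k1': -0.15157133287111307, 'xyz': array([ 435.90234062,  -41.60823112, 1012.89945094]), 'rotation': array([ 0.06210955,  0.01882161, -1.57732245])}
```

View pics/scene0.png

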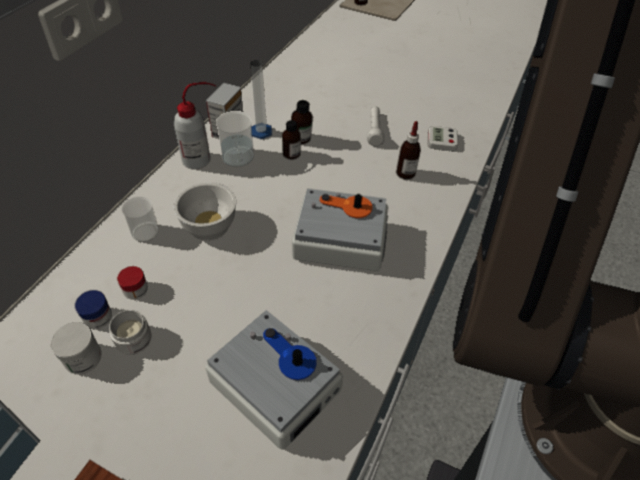

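View pics/top0.png

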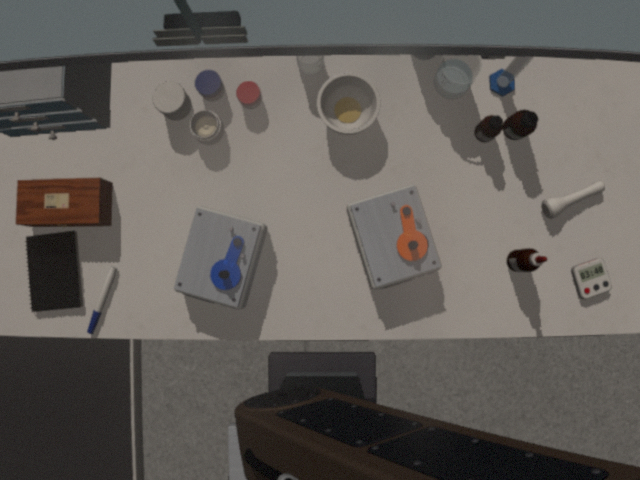

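Both views show the blue reader on the left, y>0: in the top view its knob is near (224,275) and its pin near (238,243). The orange reader is on the right, with its knob near (413,244). Clockwise takes the blue knob to image left (+y), then up (+x).

```bash
cat > h.py <<'E'
from cell import *
import cv2, numpy as np
from scipy.spatial.transform import Rotation as R
def ray(n,uv):
    m=camera_model(n); K=m["K"]
    d=cv2.undistortPoints(np.array([[uv]],float),K,np.array([m["k1"],0,0,0,0]))[0,0]
    return m["xyz"],R.from_euler("xyz",m["rotation"]).apply([d[0],-d[1],-1])
def onplane(n,uv,z):
    o,d=ray(n,uv); return o+d*(z-o[2])/d[2]
def blue(im):
    h=cv2.cvtColor(im,cv2.COLOR_RGB2HSV)
    return cv2.inRange(h,(108,150,60),(130,255,255))
def biggest(m):
    c=max(cv2.findContours(m,cv2.RETR_EXTERNAL,cv2.CHAIN_APPROX_NONE)[0],key=cv2.contourArea)
    return c
E
python3 - <<'E'
from h import *
for n,c in (("top",(232,260)),("scene",(290,355))):
    im=cv2.imread(f"pics/{n}0.png")[...,::-1].copy()
    b=blue(im); k=biggest(b); 
    f=np.zeros_like(b); cv2.drawContours(f,[k],-1,255,-1)
    dt=cv2.distanceTransform(f,cv2.DIST_L2,5); i=np.unravel_index(dt.argmax(),dt.shape)
    print(n,cv2.boundingRect(k),"disc centre",i[::-1],dt.max(),onplane(n,i[::-1],78))
    x,y=c; cr=im[y-60:y+60,x-75:x+75]
    cv2.imwrite(f"pics/c_{n}.png",cv2.resize(cr,None,fx=5,fy=5,interpolation=cv2.INTER_CUBIC)[...,::-1])
a=cv2.imread("pics/c_top.png");b=cv2.imread("pics/c_scene.png")
cv2.imwrite("pics/c.png",cv2.resize(np.vstack([a,b]),(600,960))[:, :] if 0 else np.hstack([cv2.resize(a,(400,320)),cv2.resize(b,(400,320))]))
E
```

```text
top (212, 263, 12, 25) disc centre (np.int64(215), np.int64(278)) 3.5969 [428.1329279  162.87004772  78.        ]
scene (264, 332, 52, 48) disc centre (np.int64(285), np.int64(350)) 7.1937995 [458.92117643 139.39243578  78.        ]
```

View pics/c_top.png

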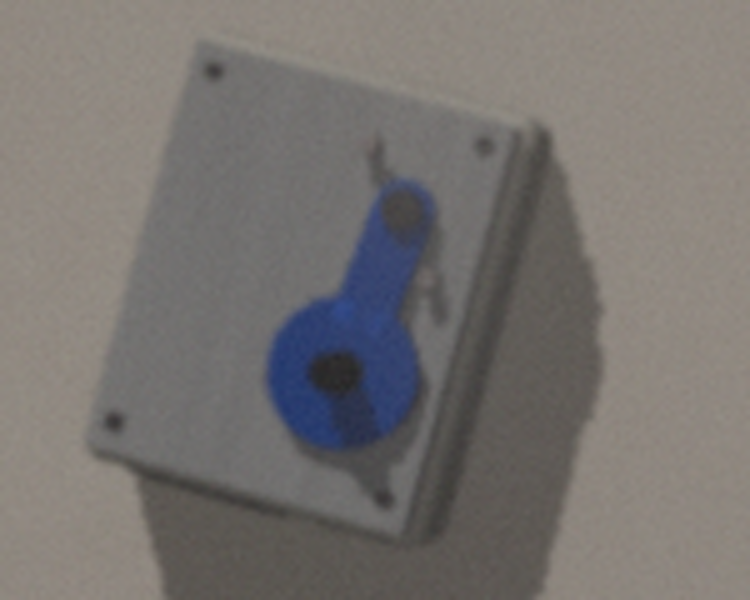

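View pics/c_scene.png

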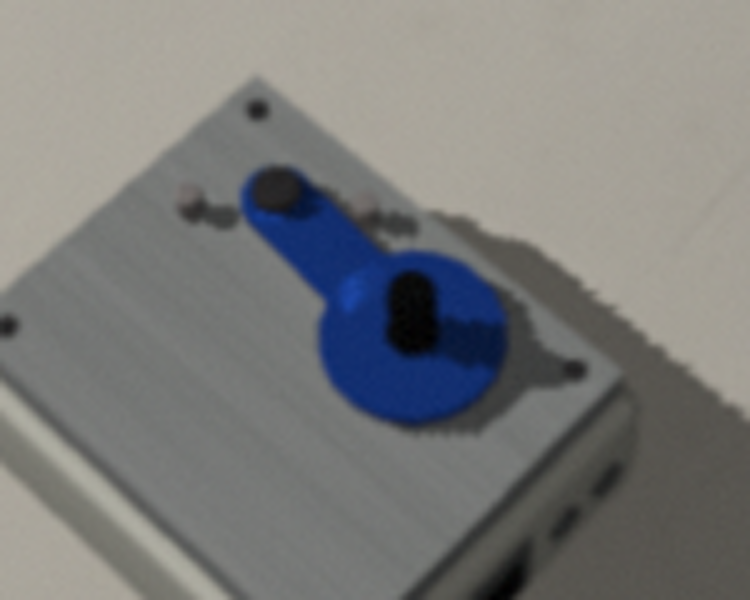

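The crops show the blue disc centre at top (225.2,274.0) and scene (297.2,362.2). The pin head is at top (237.2,241.8) and scene (270.4,332.2). The open-stop post is upper left of the pin, and the cover is near shut.

Run:
```python
from h import *
P={}
for nm,z,uv in (("disc",78,dict(top=(225.2,274.0),scene=(297.2,362.2))),("pin",84,dict(top=(237.2,241.8),scene=(270.4,332.2))),("knobtop",103,dict(top=(223.6,273.8),scene=(297,351.5))),
  ("box corners",70,dict(top=(197,208.5))),("c2",70,dict(top=(261,225.5))),("c3",70,dict(top=(238,307))),("c4",70,dict(top=(175.5,290)))):
    for n in uv: P[nm,n]=onplane(n,uv[n],z); print(nm,n,P[nm,n].round(1))
d=(P["disc","top"]+P["disc","scene"])/2; p=(P["pin","top"]+P["pin","scene"])/2
v=(d-p)[:2]; a=np.arctan2(v[1],v[0]); print(p,np.hypot(*v),a)
for t in (0,.4,.8,1.2,1.4,1.6,1.7,1.75): print(t,p[:2]+60*np.array([np.cos(a-t),np.sin(a-t)]))
```

```text
disc top [435. 145.  78.]
disc scene [434.4 148.7  78. ]
pin top [490.2 123.1  84. ]
pin scene [489.9 126.3  84. ]
knobtop top [435.4 142.7 103. ]
knobtop scene [435.6 146.2 103. ]
box corners top [550.3 197.5  70. ]
c2 top [519.1  83.8  70. ]
c3 top [377.7 124.1  70. ]
c4 top [407.1 235.2  70. ]
[490.03214553 124.68029671  84.        ] 59.60419054840869 2.760705024072058
0 [434.33204374 146.98497471]
0.4 [447.41480514 166.91490691]
0.8 [467.22590752 180.17692281]
1.2 [490.63761342 184.67724171]
1.4 [502.54509728 183.36100938]
1.6 [513.95372925 179.70536221]
1.7 [519.32756126 177.04229264]
1.75 [521.90795867 175.51269324]
```

```bash
cat > mv.py <<'E'
import sys, numpy as np
# rel: pose (x,y,z,yaw rad, tool straight down) -> targets, tool-axis row in cm / deg
def rel(p,q):
    c,s=np.cos(p[3]),np.sin(p[3]); d=np.subtract(q[:3],p[:3])
    return np.r_[np.array([c*d[0]+s*d[1], s*d[0]-c*d[1], -d[2]])/10,0,0,-np.degrees(q[3]-p[3])].round(2)
E
python3 - <<'E'
from mv import *
p0=(155.1,-605.4,404.8,-1.32)
print(rel(p0,(480,-300,420,-0.2)))
E
```

```text
[-21.52 -39.05  -1.52   0.     0.   -64.17]
```

Call:
{"api": "arm_command", "payload": {
  "steps": [
    [-21.5,-39,-1.5,0,0,-64],
    [-21.5,-39,-1.5,0,0,-64],
    [-21.5,-39,-1.5,0,0,-64],
    [-21.5,-39,-1.5,0,0,-64],
    [-21.5,-39,-1.5,0,0,-64],
    [-21.5,-39,-1.5,0,0,-64],
    [-21.5,-39,-1.5,0,0,-64],
    [-21.5,-39,-1.5,0,0,-64],
    [-21.5,-39,-1.5,0,0,-64],
    [-21.5,-39,-1.5,0,0,-64],
    [-21.5,-39,-1.5,0,0,-64],
    [-21.5,-39,-1.5,0,0,-64]
  ],
  "jaw": 2.6
}}

```text
t: 1.1
eef_pos: [482.4, -297.0, 419.7]
tcp_rot: [-3.141, -0.0, -0.199]
ft_force: [0.2, 0.6, 0.2]
opening: 0.282
```

Run:
```python
from mv import *
from cell import state
s=state(); print(s['eef_pos'],s['tcp_rot'])
print(rel((479.6,-300,419.8,-.203),(434.6,146.5,340,1.19)))
```

```text
[ 482.41690808 -296.96944345  419.65527182] [-3.14093073e+00 -4.32390948e-04 -1.98922140e-01]
[-13.41 -42.83   7.98   0.     0.   -79.81]
```

Call:
{"api": "arm_command", "payload": {
  "steps": [
    [-13.4,-42.8,8,0,0,-80],
    [-13.4,-42.8,8,0,0,-80],
    [-13.4,-42.8,8,0,0,-80],
    [-13.4,-42.8,8,0,0,-80],
    [-13.4,-42.8,8,0,0,-80],
    [-13.4,-42.8,8,0,0,-80],
    [-13.4,-42.8,8,0,0,-80],
    [-13.4,-42.8,8,0,0,-80],
    [-13.4,-42.8,8,0,0,-80],
    [-13.4,-42.8,8,0,0,-80],
    [-13.4,-42.8,8,0,0,-80],
    [-13.4,-42.8,8,0,0,-80]
  ]
}}

```text
t: 2.1
eef_pos: [433.4, 150.3, 338.6]
tcp_rot: [-3.14, 0.0, 1.205]
ft_force: [-0.9, -0.8, -0.7]
opening: 0.272
```

Call:
{"api": "arm_command", "payload": {
  "steps": [
    [0,0,0,0,0,0],
    [0,0,0,0,0,0]
  ]
}}

```text
t: 2.27
eef_pos: [434.6, 145.6, 339.6]
tcp_rot: [-3.141, 0.0, 1.192]
ft_force: [0.6, -0.7, 0.5]
opening: 0.272
```

Run:
```python
from h import *
im=read_camera("scene"); cv2.imwrite("pics/s1.png",im[200:480,150:450][...,::-1].repeat(2,0).repeat(2,1)); s=state(); print(s)
```

```text
{'t': 2.3167, 'joints': array([ 1.77714256e-01,  3.48641019e-01,  2.02928115e+00, -3.30609239e-04,
        7.63733585e-01, -1.01294982e+00]), 'qvel': array([-0.01904918, -0.0032719 , -0.0020007 ,  0.00225927,  0.00046809,
       -0.00038499]), 'tau': array([ 1.29390355e+00, -4.42917538e+01, -1.88331932e+01,  3.11469147e-02,
        9.09413234e-02, -4.33594419e-02]), 'eef_pos': array([434.77500993, 145.0250528 , 339.75755352]), 'tcp_rot': array([3.14152518e+00, 2.27395420e-04, 1.19090286e+00]), 'ft_force': array([-0.48024245, -0.76508497, -0.94673448]), 'moment': array([ 0.05374842, -0.15324658,  0.03471449]), 'opening': 0.2718346952681737}
```

View pics/s1.png

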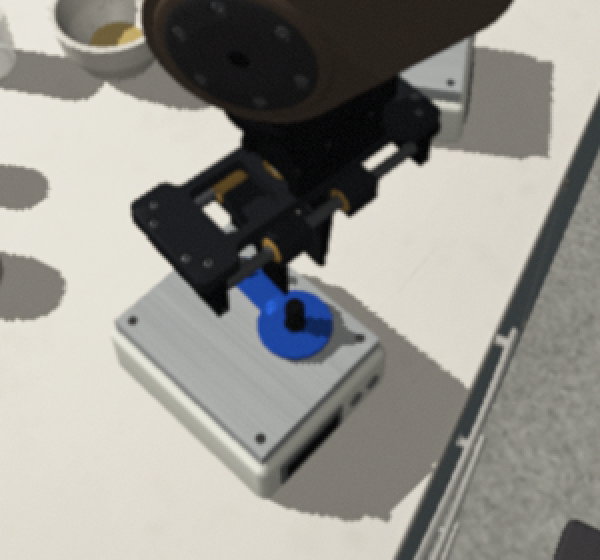

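Run:
```python
from h import *
m=camera_model("scene"); Rm=R.from_euler("xyz",m["rotation"])
def proj(P):
    c=Rm.inv().apply(np.array(P)-m["xyz"]); s=np.array([c[0],-c[1]])/-c[2]; s*=1+m["k1"]*(s@s); return m["K"][:2,:2]@s+m["K"][:2,2]
u=np.array([np.cos(1.19),np.sin(1.19),0])
for z in (150,170,190):
  for d in (-25,-13,0,13,25): print(z,d,(proj(np.array([434.8,145,z])+d*u)-[150,200])*2)
```

```text
150 -25 [323.73263344 244.40472924]
150 -13 [310.0737639  254.62184162]
150 0 [295.048456   265.85381718]
150 13 [279.78214099 277.2581418 ]
150 25 [265.47299254 287.94026467]
170 -25 [323.96956352 227.6077002 ]
170 -13 [310.01436147 237.92457948]
170 0 [294.65726139 249.27105902]
170 13 [279.04765565 260.79677596]
170 25 [264.41114682 271.59725413]
190 -25 [324.21698267 210.06231835]
190 -13 [309.95283435 220.47658665]
190 0 [294.24953031 231.93530607]
190 13 [278.28141401 243.5804956 ]
190 25 [263.30275022 254.49788099]
```

The fingers straddle the knob's column: the projected gap centre, at crop x≈295, matches the knob at (295,315). I'll descend in small steps.

Call:
{"api": "arm_command", "payload": {
  "steps": [
    [0,0,1.5,0,0,0],
    [0,0,3,0,0,0],
    [0,0,4,0,0,0],
    [0,0,5,0,0,0],
    [0,0,5.6,0,0,0],
    [0,0,6.2,0,0,0],
    [0,0,6.2,0,0,0]
  ]
}}

```text
t: 2.9
eef_pos: [434.8, 145.0, 277.1]
tcp_rot: [-3.141, 0.001, 1.191]
ft_force: [1.3, -0.1, -0.1]
opening: 0.273
```

Run:
```python
from h import *
from mv import rel
im=read_camera("scene"); cv2.imwrite("pics/s2.png",cv2.resize(im[280:420,210:380],None,fx=4,fy=4)[...,::-1]); s=state(); print(s['eef_pos'],s['tcp_rot'],s['ft_force'])
p=np.array([490,124.7]); a=2.761
# commanded start
c0=(434.7,146.2,278,1.191)
for t in np.r_[.08:.97:.08][:12]: print(rel(c0,(*(p+60*np.array([np.cos(a-t),np.sin(a-t)])),278,1.191-t)))
c1=(*(p+60*np.array([np.cos(a-.88),np.sin(a-.88)])),278,1.191-.88); print("second from .88")
for t in np.r_[.95:1.75:.07,1.72]: print(t,rel(c1,(*(p+60*np.array([np.cos(a-t),np.sin(a-t)])),278,1.191-t)))
```

```text
[434.81497479 145.23451559 277.57280187] [-3.14121390e+00  3.77485453e-04  1.19174779e+00] [-0.1098177  -0.32460075  0.30497692]
[ 0.54 -0.05 -0.    0.    0.    4.58]
[ 1.01  0.01 -0.    0.    0.    9.17]
[ 1.48  0.11 -0.    0.    0.   13.75]
[ 1.95  0.24 -0.    0.    0.   18.33]
[ 2.39  0.41 -0.    0.    0.   22.92]
[ 2.83  0.61 -0.    0.    0.   27.5 ]
[ 3.24  0.85 -0.    0.    0.   32.09]
[ 3.64  1.12 -0.    0.    0.   36.67]
[ 4.01  1.43 -0.    0.    0.   41.25]
[ 4.36  1.76 -0.    0.    0.   45.84]
[ 4.68  2.11 -0.    0.    0.   50.42]
[ 4.97  2.5  -0.    0.    0.   55.  ]
second from .88
0.95 [ 0.42  0.02 -0.    0.    0.    4.01]
1.02 [ 0.84  0.06 -0.    0.    0.    8.02]
1.09 [ 1.25  0.13 -0.    0.    0.   12.03]
1.1600000000000001 [ 1.66  0.23 -0.    0.    0.   16.04]
1.2300000000000002 [ 2.06  0.37 -0.    0.    0.   20.05]
1.3000000000000003 [ 2.45  0.52 -0.    0.    0.   24.06]
1.3700000000000003 [ 2.82  0.71 -0.    0.    0.   28.07]
1.4400000000000004 [ 3.19  0.92 -0.    0.    0.   32.09]
1.5100000000000005 [ 3.53  1.15 -0.    0.    0.   36.1 ]
1.5800000000000005 [ 3.86  1.41 -0.    0.    0.   40.11]
1.6500000000000006 [ 4.18  1.7  -0.    0.    0.   44.12]
1.7200000000000006 [ 4.47  2.   -0.    0.    0.   48.13]
1.72 [ 4.47  2.   -0.    0.    0.   48.13]
```

View pics/s2.png

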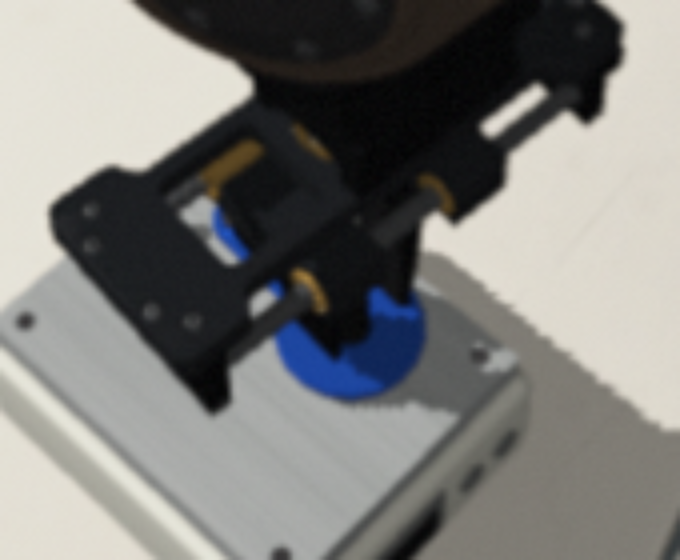

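The fingers sit over the blue disc at crop (340,340) and (405,290) with the knob hidden between them and no contact force. Now I'll swing along the arc.

Call:
{"api": "arm_command", "payload": {
  "steps": [
    [0.54,-0.05,0,0,0,4.6],
    [1.0,0,0,0,0,9.2],
    [1.5,0.1,0,0,0,13.8],
    [1.95,0.24,0,0,0,18.3],
    [2.4,0.4,0,0,0,22.9],
    [2.83,0.6,0,0,0,27.5],
    [3.24,0.85,0,0,0,32],
    [3.64,1.12,0,0,0,36.7],
    [4.0,1.43,0,0,0,41.3],
    [4.36,1.76,0,0,0,45.8],
    [4.68,2.1,0,0,0,50.4],
    [4.68,2.1,0,0,0,50.4]
  ]
}}

```text
t: 3.95
eef_pos: [472.0, 181.6, 278.3]
tcp_rot: [3.141, -0.001, 0.31]
ft_force: [-0.7, -0.6, 0.1]
opening: 0.274
```

Call:
{"api": "arm_command", "payload": {
  "steps": [
    [0.42,0,0,0,0,4],
    [0.84,0.06,0,0,0,8],
    [1.25,0.13,0,0,0,12],
    [1.66,0.23,0,0,0,16],
    [2.06,0.37,0,0,0,20],
    [2.45,0.52,0,0,0,24],
    [2.82,0.7,0,0,0,28],
    [3.2,0.92,0,0,0,32],
    [3.53,1.15,0,0,0,36],
    [3.86,1.4,0,0,0,40],
    [4.18,1.7,0,0,0,44],
    [4.18,1.7,0,0,0,44]
  ]
}}

```text
t: 4.95
eef_pos: [516.7, 177.9, 278.1]
tcp_rot: [-3.141, -0.001, -0.456]
ft_force: [-0.1, -0.2, 0.1]
opening: 0.276
```

Run:
```python
from h import *
im=read_camera("scene"); cv2.imwrite("pics/s3.png",cv2.resize(im[240:420,190:380],None,fx=3,fy=3)[...,::-1]); s=state(); print(s['eef_pos'],s['tcp_rot'],s['ft_force'])
```

```text
[516.43002702 178.07334277 278.0318621 ] [-3.14134037e+00 -5.35796793e-04 -4.51614474e-01] [-0.78878031 -0.38832082 -1.36968238]
```

View pics/s3.png

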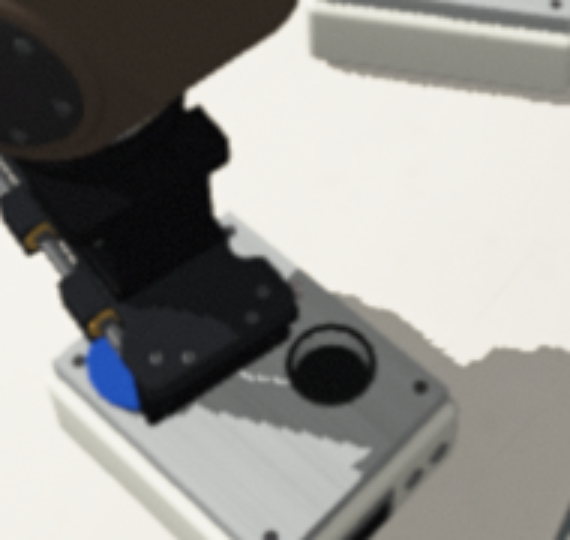

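The port at crop (330,362) is clear and the cover has swung to upper left. I'll nudge slightly further, back off to centre the knob, and lift away.

Call:
{"api": "arm_command", "payload": {
  "steps": [
    [0.2,0,0,0,0,2],
    [0.35,0.05,0,0,0,3],
    [0.35,0.05,0,0,0,3],
    [0.1,0.05,0,0,0,3],
    [-0.15,0,0,0,0,3],
    [-0.15,0,0,0,0,3],
    [-0.15,0,0,0,0,3]
  ]
}}

```text
t: 5.58
eef_pos: [514.8, 179.2, 277.7]
tcp_rot: [3.141, -0.0, -0.506]
ft_force: [-0.1, -0.2, 0.3]
opening: 0.275
```

Call:
{"api": "arm_command", "payload": {
  "steps": [
    [0,0,-1,0,0,0],
    [0,0,-2.5,0,0,0],
    [0,0,-4.5,0,0,0],
    [0,0,-7,0,0,0],
    [0,0,-10,0,0,0],
    [-6,9,-11,0,0,0],
    [-6,9,-11,0,0,0],
    [-12,18,-11,0,0,0],
    [-12,18,-11,0,0,0],
    [-12,18,-11,0,0,0],
    [-12,18,-11,0,0,0],
    [-12,18,-11,0,0,0]
  ]
}}

```text
t: 6.58
eef_pos: [320.8, 79.2, 388.6]
tcp_rot: [-3.141, -0.001, -0.508]
ft_force: [0.2, 0.5, 0.2]
opening: 0.273
```

Run:
```python
from h import *
s=state(); print(s['t'],s['eef_pos'],s['ft_force'])
a=read_camera("scene")[200:440,190:450]; b=read_camera("top")[180:320,150:460]
cv2.imwrite("pics/e.png",np.hstack([cv2.resize(a,(390,360)),cv2.resize(b,(400,181)).copy() if 0 else cv2.copyMakeBorder(cv2.resize(b,(400,181)),0,179,0,0,0)])[...,::-1])
cv2.imwrite("pics/e_top.png",cv2.resize(b,None,fx=2.5,fy=2.5)[...,::-1])
```

```text
6.5833 [320.76182606  79.17307769 388.62513146] [0.23444952 0.47651249 0.22285634]
```

View pics/e.png

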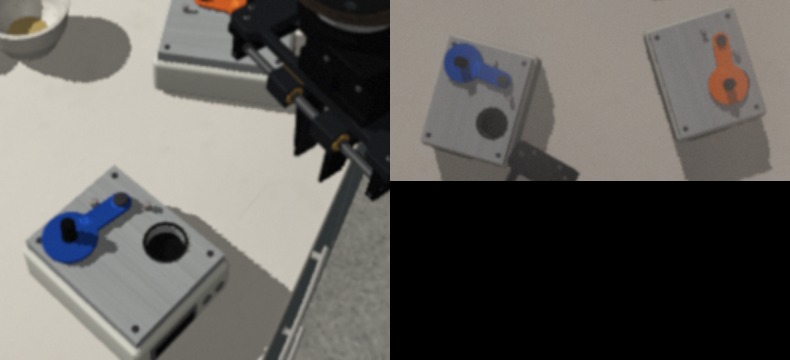

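Blue's port is fully exposed. Its disc is at scene ≈(237,359), its pin at (270,333) and the port at (301,361). Orange looks the same in the top view. Next I'll measure the angle against the port, which marks the shut direction.

Run:
```python
from h import *
for n,d,p,o in (("scene",(236.7,358.7),(270.2,332.8),(300.4,361)),("top",(206.6,228.8),(238,242),(228.2,275.2))):
    D,P,O=[onplane(n,q,z)[:2] for q,z in ((d,78),(p,84),(o,70))]
    an=lambda v:np.arctan2(v[1],v[0])
    print(n,D.round(),P.round(),O.round(),"r",np.hypot(*(D-P)).round(1),np.hypot(*(O-P)).round(1),"angle",(an(O-P)-an(D-P)).round(3))
t0=cv2.imread("pics/top0.png")[...,::-1]; t1=read_camera("top")
def org(im): 
    m=cv2.inRange(cv2.cvtColor(im,cv2.COLOR_RGB2HSV),(4,150,80),(16,255,255)); m[:, :350]=0; m[:,450:]=0
    q=cv2.moments(m,True); return q['m10']/q['m00'],q['m01']/q['m00']
print("orange centroid",org(t0),org(t1))
s=state(); print(s['t'],s['qvel'].round(3))
```

```text
scene [513. 183.] [490. 127.] [433. 141.] r 60.0 58.0 angle 1.727
top [514. 178.] [490. 122.] [433. 141.] r 61.2 60.2 angle 1.637
orange centroid (408.5963302752294, 238.24587155963303) (407.8203592814371, 238.04590818363275)
6.7333 [ 0.007  0.019 -0.001 -0.002 -0.002 -0.001]
```

The cover is at about 1.64–1.73 rad, well above 1.45. The orange cover is unmoved, and the arm is clear and still.

```bash
python3 -c "
from cell import *
print(job_done())"
```

```text
the job is handed in; nothing more can be done
None
```

The blue cover is swung open and let go, and the job was handed in at about 6.7 s of robot time. I held its knob loosely between the half-open fingers, followed the arc clockwise about the pin, then backed off, lifted and moved clear.

- **Blue cover:** the two cameras put it at 1.73 rad (scene) and 1.64 rad (top). They differ by 0.09 rad, which is roughly the calibration and pixel-reading error, and both are above the required 1.45. The port is fully exposed.
- **Orange cover:** its centroid in the top picture shifted by under 1 pixel (about 1.5 mm), so it looks undisturbed.
- **Robot:** it stood clear of everything, nearly still. The force readings I took between moves stayed under 2 N.

I did not compare a second picture to confirm the cover was motionless. I relied on its friction and on the arm being clear of it.

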